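# Put the finished model in the display case and slide the door home

### The arm

A 7-joint arm with a two-finger parallel gripper is mounted at the origin on the work surface. World frame = base frame: x ahead of the robot, y to its left, z up, the work surface at z = 0. Lengths are in m, angles in degrees, forces in N, time in s.
With the tool pointing down it reaches from about 0.425 to 0.875 m from the base axis. Payload 4.7 kg.
Tool frame: the origin (TCP) lies at the very end of the fingers, on their centre line; the grasp point (between the pads) lies 19 mm behind it (env.grasp_offset is the distance from the TCP to the grasp point, in m); z points along the fingers, y is the line along which they close (so a half turn about z gives the same grasp; the last joint's range is limited). The gripper opens to 87 mm and grips with 3 to 60 N. Pads are 19 mm wide; open, the fingers measure 117 mm over their backs; the gripper's body (75 mm by 190 mm) begins 51 mm behind the grasp point.
Start: joints at [-72.875, 18.392, -4.016, 83.108, 1.295, 78.541, -3.26], TCP at [0.183, 0.624, 0.223] pointing down, gripper open.
Joint ranges: [-163.93, 163.93], [-17.29, 119.83], [-79.2, 71.16], [3.27, 140.29], [-89.18, 269.18], [5.43, 117.66], [-154.24, 154.24]. Speed limits (degrees/s): [147.25, 147.25, 180, 180, 180, 180, 180].

### API

Orientations are given as [roll, pitch, yaw] about the fixed x, y, z axes, in that order (R = Rz(yaw) Ry(pitch) Rx(roll)).
In Python, from cell import env gives the robot as it stands. The module is installed in compiled form; this text tells all that it offers.
- The arm moves only by the tool drive_tool, never from a script. Its argument "moves" is one flat list of numbers, 5 for each row, row after row: the shift along the tool's x, y, z in units of 40 mm (1.0 is 40 mm), then the turn about the tool's z in units of 10 degrees (1.0 is 10 degrees), then the finger opening in mm, from 0 to 87. A call has 1 to 5 rows; each row is the pose to reach, as a shift and turn from the pose commanded when the call began, along the tool's axes at that moment; what a row does not reach only later rows make up. A row lasts 1/8 s, in which the tool goes at most 62.5 mm and 10.7 degrees, less where a joint would pass 70% of its speed; a pose out of reach is approached as far as the arm can. A call with a gripper value outside its range is refused whole. The fingers move at their own pace and stop on an object; "squeeze" is the grip in N (left out, the last holds). Time passes only in rows, so rows that repeat a pose let the fingers close. It gives the time, the measured TCP pose, the force, the opening and the grip force at its end, in the units of the state.
- env.get_obs(): the state, without advancing time (a new reading comes with each control period).
- env.read_camera(name): name is "scene" or "top" or "wrist"; returns (picture, depth): 480x640x3 uint8, red, green, blue; 480x640 float32, m along the optical axis (not along the pixel's ray), 0 where there is no reading.
- env.camera_model(name): a dict with "K" (3x3 intrinsics, pixels), "k1" (the pictures are not rectified: a ray, as slopes to the right and down, at radius r is drawn at 1 + k1 r^2 times it, then the intrinsics apply), "rvec" (rotation vector, rad) and "tvec" (3), from world to camera coordinates, as OpenCV has them; the wrist camera has in their place "tool_from_camera" (4x4, takes a point from camera to tool coordinates, whose origin is the TCP and whose axes are the flange's). Camera axes: x right, y down, z forward; pixel columns grow to the right and rows downward; lengths in m; the calibration is good to about 2 mm. A picture is of the moment at which its call begins: read the wrist's pose just before it. camera_model takes no time and is no camera call.
- env.sign_off(): hands the job in; it is judged then, once.
The state is a dict: "time_s": time; "qpos": joint angles; "joint_velocities": joint speeds; "effort": joint torques, N m; "tool_pos": TCP position; "tool_rot": TCP orientation; "force": force on the tool from outside, world axes, zero at the start; "wrist_torque": the same for the moment, N m; "grip_width": finger opening in m; "grasp_force": force on a finger pad.
Only numpy, scipy, OpenCV 4.12 (cv2) and the standard library are available. Lean on these libraries where they do the work, as an engineer would, in place of code of your own. Each camera call takes 0.05 s, during which the arm holds its last target. There are 200 camera calls.

### The job

Stand the finished wheeled model (black body, red cab) on the green plinth in the open half of the display case, on its wheels, centred and lengthwise along the case, setting it down rather than dropping it. Then slide the clear door shut by its black pull: press it gently but fully home, past the catch and right against the frame, so that it stays shut when you let go. Do not slam it or force it against the frame, and leave everything else where it is.

Things in the scene. Friction and masses are not known exactly. Their poses are not given: they have to be found in the camera images.
- model: finished model: black box 112 x 48 mm with a red cab 50 x 48 mm on its middle, four wooden wheels 36 mm across; 76 mm high, about 160 g. Origin under its centre where the wheels stand; x long axis, y across, z up. Flat sides 48 mm apart, from 14 up to 60 mm high (76 over the cab, x -25 to 25 mm): take it across the cab. Wheels and axle ends stand out to 41 mm at x = -36 and 36 mm, up to 36 mm high
- case: display case, fixed: 240 mm (x) by 440 mm (y), clear sides, plywood base, aluminium frame with its top 108 mm above the table. Origin at the centre of its underside. y runs along the case and the door's track: the +y half is open, the -y half lies under a fixed clear pane. The mouth is 188 mm wide in x. A roller catch, 122 mm high, sits on the front (-x) rail at y = 150 mm
- plinth (a point): centre of the top of the green plinth (150 x 170 mm, top 18 mm above the table) in the open half of the case, at case (0, 110, 18) mm
- door (a joint): door position (m), growing as it opens (to the case's -y), to 0.188. Its leading stile sits on slotted screws: shut, it reads anywhere from -0.008 to 0.008. Runs stiffly (2 to 3 N). In the last 12 mm a sprung catch and a seal push back, up to 8 to 12 N just before the catch is passed, 2 mm from the frame; then less, then a firm stop. Short of it it springs open. Over 25 N on the frame is too much
- door_pull (a point): centre of the top of the door's pull: a black upright bar 70 mm long (case x), 12 mm thick (case y), 32 mm high, on the clear pane, whose top is 108 mm above the table; so this point is 140 mm above it. At door value q it is at case (0, 156 mm - q, 140 mm), 32 to 48 mm behind the door's leading edge (by the stile's setting). Pushing the pull towards the case's +y shuts the door
- seal (a joint): how far the black rubber seal on the closing frame is pressed in (m): 0 when free, standing 8 mm proud of the frame; 0.008 when the door's leading edge is home against the firm frame
- frame_face (a point): middle of the face of the closing frame that the door's leading edge meets, 108 mm above the table, at case (0, 196, 108) mm
- jamb: the closing frame: the aluminium bar across the +y end of the case, 24 mm wide, top 110 mm above the table; the frame that the door closes against. It sits on stiff rubber mounts (about 20 N per mm). Its origin is the case's
- unfinished: an unfinished black box, 112 x 70 x 59 mm, without wheels, with two wooden clothes pegs on top; origin under its centre. Leave it
- displayed: a blue model with a yellow cab, same size as the finished one, already on show under the fixed pane; origin under its centre. Leave it
- glue_stick: an upright orange and white glue stick, 30 mm across, 94 mm high; origin under it. Leave it
- scissors: red-handled scissors lying flat, 145 mm long, 10 mm high; origin at the middle. Leave them
- peg: a loose wooden clothes peg, 72 x 10 x 8 mm, lying flat; origin under its centre. Leave it
Not all that is in view belongs to the job. What is shaped like the model but orange or turquoise is not meant.

How it is judged (in metres and radians):
On the way, in this order (a step that is already met when the one before it is completed fails the run):
1. the finished model stands released on the green plinth in the case, on its wheels and lengthwise, the door still open (horizontal distance between model and plinth below 0.025 m and z of model in the frame of plinth between -0.004 and 0.004 m and angle between model's own z axis and vertical below 0.1 rad and angle between the x axis of model and the y axis of case, either way round below 0.2 rad and linear speed of model below 0.02 m/s and contact force between the fingers and model below 0.05 N and value of joint door above 0.05 m), for 0.2 s.
2. the door is shut against the frame (value of joint seal above 0.0062 m and velocity of joint door between -0.01 and 0.01 m/s), for 0.2 s.
At the end, for the whole second after the job is handed in: The finished model stands at rest on its wheels on the green plinth, upright (6 degrees), within 25 mm of its centre and 11 degrees of the case's long direction, either way round; the door is home and stays so: its edge within 1.8 mm of the frame (seal pressed in over 6.2 mm) (all of step 2 and horizontal distance between model and plinth below 0.025 m and z of model in the frame of plinth between -0.004 and 0.004 m and angle between model's own z axis and vertical below 0.1 rad and angle between the x axis of model and the y axis of case, either way round below 0.2 rad and linear speed of model below 0.02 m/s); the robot touches nothing.
It fails at once if the closing frame is loaded with more than 25 N (contact force between jamb and anything else above 25 N).
It fails at once if the door is slammed: it moves shut faster than 0.3 m/s (velocity of joint door below -0.3 m/s).
It fails at once if the model is dropped: let go and falling faster than 0.6 m/s (linear speed of model above 0.6 m/s and contact force between anything else and model below 0.05 N).
It fails at once if a thing that was to be left alone is moved by more than 30 mm (distance of any of unfinished, displayed, glue_stick, scissors, peg from where it was at the start of the episode above 0.03 m).
It also fails if it takes over 70 s, if anything falls off the work surface, if the arm or the gripper's body presses on something with over 40 N, if the wrist force passes 120 N, or if a joint passes its speed limit or range.

## Working session

There is one attempt and no reset: what is moved stays moved. The work goes in short steps, Python scripts to look and compute and a tool call to move; the robot and the scene stay as the last step left them, time stands still between calls to the robot, and variables do not carry over. Pictures are saved under pics/ and viewed, at most 10 in all, crops included, and the job is handed in when it is done.

Besides the shell and the picture viewer there is one more tool, called after "Call:" as name(argument=value, ...), one argument or row to a line, values as JSON. drive_tool: Moves the arm, as the interface text tells. Its arguments: {"type":"object","properties":{"moves":{"type":"array","items":{"type":"number"}},"squeeze":{"type":"number"}},"required":["moves"]}

```bash
mkdir -p pics; cat > h.py <<'E'
import numpy as np, cv2
from cell import env
from scipy.spatial.transform import Rotation as R
def cam(n):
    m=env.camera_model(n)
    if n=='wrist':
        o=env.get_obs(); T=np.eye(4); T[:3,:3]=R.from_euler('xyz',o['tool_rot'],degrees=True).as_matrix(); T[:3,3]=o['tool_pos']
        W=T@np.array(m['tool_from_camera'])
    else:
        Rm=cv2.Rodrigues(np.array(m['rvec'],float))[0]; W=np.eye(4); W[:3,:3]=Rm.T; W[:3,3]=-Rm.T@np.array(m['tvec'],float).ravel()
    return np.array(m['K']),m['k1'],W
def rays(uv,c):
    K,k1,W=c; uv=np.atleast_2d(np.array(uv,float)); d=np.c_[(uv[:,0]-K[0,2])/K[0,0],(uv[:,1]-K[1,2])/K[1,1]]
    s=d.copy()
    for _ in range(20): s=d/(1+k1*(s**2).sum(1,keepdims=True))
    return np.c_[s,np.ones(len(s))]@W[:3,:3].T, W[:3,3]
def onz(uv,c,z):
    r,o=rays(uv,c); return o+r*((z-o[2])/r[:,2])[:,None]
def pts(uv,dep,c):  # uv int pixels -> world via depth
    uv=np.atleast_2d(uv); r,o=rays(uv,c); return o+r*dep[uv[:,1],uv[:,0]][:,None]
E
python3 - <<'E'
from h import *
for n in ['scene','top']:
    c=cam(n); p,d=env.read_camera(n); np.savez(f'{n}.npz',p=p,d=d)
    cv2.imwrite(f'pics/{n}.png',p[:,:,::-1]); print(n,c[2].round(3),c[0][0,0],c[1])
print(env.get_obs())
E
```

```text
scene [[-0.638  0.456 -0.62   1.314]
 [ 0.77   0.384 -0.509  0.843]
 [ 0.006 -0.802 -0.597  0.989]
 [ 0.     0.     0.     1.   ]] 595.1492600417916 -0.005308114758256463
top [[-0.017 -0.998  0.068  0.326]
 [-1.     0.018  0.016  0.055]
 [-0.017 -0.067 -0.998  1.43 ]
 [ 0.     0.     0.     1.   ]] 523.8803190778276 -0.13593844410078135
{'time_s': 0.1, 'qpos': array([-72.87420441,  18.43527496,  -4.01454951,  83.16781692,
         1.29344739,  78.54146974,  -3.2623323 ]), 'joint_velocities': array([-0.10888843, -0.0265291 ,  0.02689642, -0.08422029,  0.04127719,
       -0.10860121,  0.07744539]), 'effort': array([-4.64417353e-04, -4.92566729e+01, -4.06073034e-01, -3.13399673e+01,
       -6.41439389e-02,  3.94294644e-02,  6.91258856e-05]), 'tool_pos': array([0.18253694, 0.62332304, 0.22156634]), 'tool_rot': array([-1.79900581e+02,  4.28071846e-03,  1.63680227e+02]), 'force': array([ 0.16191823, -0.43342865,  0.33334864]), 'wrist_torque': array([-0.01734691,  0.03843862, -0.01175437]), 'grasp_force': 0.0, 'grip_width': 0.08728048324168744}
```

View pics/scene.png

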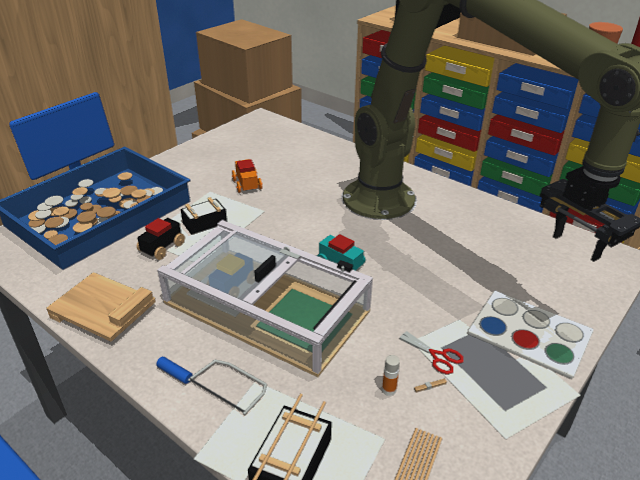

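View pics/top.png

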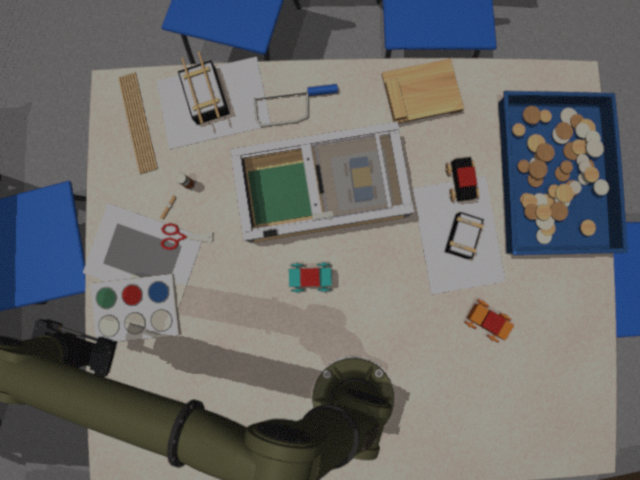

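The black body with red cab is at scene (158,238) and top (464,178). The look-alikes are orange at top (490,320) and turquoise at top (311,277), and the unfinished boxes at top (204,92) and (464,236) have no cab. So (464,178) is the one meant. The open half of the case, with the green plinth, is at top (281,194), and the pull is at (320,179).

```bash
python3 - <<'E'
from h import *
S={}
for n in ['top','scene']:
    z=np.load(n+'.npz'); S[n]=(z['p'],z['d'],cam(n))
p,d,c=S['top']
crop=cv2.resize(p[130:290,410:530],None,fx=3.5,fy=3.5,interpolation=cv2.INTER_CUBIC); cv2.imwrite('pics/crop.png',crop[:,:,::-1])
hsv=cv2.cvtColor(p,cv2.COLOR_RGB2HSV).astype(int); H,Sa,V=[hsv[...,i] for i in range(3)]
def box(n,m,roi,z):
    x0,y0,x1,y1=roi; mm=np.zeros(m.shape,np.uint8); mm[y0:y1,x0:x1]=m[y0:y1,x0:x1]
    k,l,st,ce=cv2.connectedComponentsWithStats(mm); i=1+st[1:,4].argmax(); ys,xs=np.where(l==i)
    uv=np.c_[xs,ys]; w=onz(uv,c,z)[:,:2]; r=cv2.minAreaRect((w*1000).astype(np.float32))
    dp=pts(uv,d,c); 
    print(n,len(xs),uv.mean(0).round(1),'rect',np.round(r[0],1),np.round(r[1],1),round(r[2],1),'depth med',np.median(dp,0).round(4), 'boxpts',cv2.boxPoints(r).round(0).tolist())
red=((H<8)|(H>172))&(Sa>130)&(V>70)
box('cab',red,(440,145,490,215),.076)
green=(H>50)&(H<85)&(Sa>90)
box('plinth',green,(235,150,320,235),.018)
blk=(V<60)
box('pull',blk,(312,150,330,205),.14)
box('catch',blk,(255,222,285,242),.122)
box('body',(V<60)|red,(440,145,490,215),.06)
# two-view height of cab
p2,d2,c2=S['scene']; h2=cv2.cvtColor(p2,cv2.COLOR_RGB2HSV).astype(int)
m=((h2[...,0]<8)|(h2[...,0]>172))&(h2[...,1]>130)&(h2[...,2]>70); m[:215]=0;m[255:]=0;m[:,:135]=0;m[:,185:]=0
ys,xs=np.where(m); w=pts(np.c_[xs,ys],d2,c2); print('scene cab',len(xs),w.max(0),np.median(w,0), 'top z',np.percentile(w[:,2],[50,80,95]))
# rail corners of case
m=(d>0); P=pts(np.array([(u,v) for v in range(120,250) for u in range(225,420)]),d,c)
q=P[(P[:,2]>.1)&(P[:,2]<.116)]; r=cv2.minAreaRect((q[:,:2]*1000).astype(np.float32)); print('case',r,cv2.boxPoints(r).round(0).tolist(),len(q))
E
```

```text
cab 330 [466.3 176.4] rect [ 586.7 -308.8] [51.7 46.1] 6.3 depth med [ 0.5854 -0.3077  0.0767] boxpts [[558.0, -289.0], [564.0, -335.0], [615.0, -329.0], [610.0, -283.0]]
plinth 2605 [280.5 193. ] rect [560.  190.1] [141.4 147.7] 8.4 depth med [0.5594 0.1852 0.019 ] boxpts [[479.0, 253.0], [501.0, 107.0], [641.0, 127.0], [619.0, 273.0]]
pull 95 [319.3 178.7] rect [574.5  77.9] [69.5  8.6] 8.3 depth med [0.5734 0.0781 0.1405] boxpts [[539.0, 77.0], [541.0, 69.0], [610.0, 79.0], [608.0, 87.0]]
catch 69 [269.8 233. ] rect [442.3 204.7] [14.1 30.7] 8.4 depth med [0.442  0.2042 0.1223] boxpts [[433.0, 219.0], [438.0, 188.0], [452.0, 191.0], [447.0, 221.0]]
body 847 [464.  178.9] rect [ 583.3 -307.4] [112.6  59.7] 6.7 depth med [ 0.5811 -0.3042  0.0628] boxpts [[524.0, -284.0], [531.0, -344.0], [643.0, -330.0], [636.0, -271.0]]
scene cab 298 [1.31424097 0.84275805 0.98851359] [ 0.58980889 -0.30193233  0.0762488 ] top z [0.0762488  0.07898231 0.08053977]
case ((577.7298583984375, 74.37774658203125), (242.00735473632812, 441.54888916015625), 8.395292282104492) [[426.0, 275.0], [490.0, -162.0], [730.0, -126.0], [665.0, 310.0]] 10535
```

View pics/crop.png

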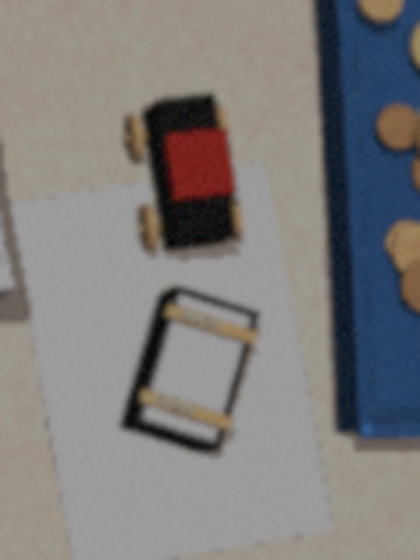

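The enlarged crop confirms it: black body, square red cab at about crop (200,163), four wooden wheels. The box next to it is the unfinished one with no cab.

```bash
cat >> h.py <<'E'
def plan(targets,start=None):
    if start is None:
        o=env.get_obs(); start=[*o['tool_pos'],o['tool_rot'][2]]
    s=np.array(start,float)
    for t in targets:
        t=np.array(t,float); Rm=(R.from_euler('z',s[3],degrees=True)*R.from_euler('x',180,degrees=True)).as_matrix()
        dy=(t[3]-s[3]+180)%360-180
        print(t,'->',(Rm.T@(t[:3]-s[:3])/.04).round(2),'turn',round(-dy/10,2)); s=t
E
python3 - <<'E'
from h import *
plan([(.40,.45,.26,115),(.55,.20,.26,65),(.58,-.08,.26,20),(.582,-.30,.22,6.5)])
E
```

```text
[  0.4    0.45   0.26 115.  ] -> [-6.44 -2.63 -0.96] turn 4.87
[ 0.55  0.2   0.26 65.  ] -> [-7.25  0.76  0.  ] turn 5.0
[ 0.58 -0.08  0.26 20.  ] -> [-6.03  3.64  0.  ] turn 4.5
[ 0.582 -0.3    0.22   6.5  ] -> [-1.83  5.19  1.  ] turn 1.35
```

Call:
drive_tool(
  moves=[-6.44,-2.63,-0.96,4.87,75,-6.44,-2.63,-0.96,4.87,75,-6.44,-2.63,-0.96,4.87,75,-6.44,-2.63,-0.96,4.87,75,-6.44,-2.63,-0.96,4.87,75],
)

```text
time_s: 0.72
tool_pos: [0.4041, 0.4468, 0.2614]
tool_rot: [179.9, 0.1, 114.4]
force: [-0.6, -0.1, -0.1]
grip_width: 0.0748
grasp_force: 0.0
```

Call:
drive_tool(
  moves=[-7.25,0.76,0,5,75,-7.25,0.76,0,5,75,-7.25,0.76,0,5,75,-7.25,0.76,0,5,75,-7.25,0.76,0,5,75],
)

```text
time_s: 1.35
tool_pos: [0.5516, 0.1967, 0.2608]
tool_rot: [180.0, 0.0, 64.5]
force: [-0.2, 0.4, -0.2]
grip_width: 0.0748
grasp_force: 0.0
```

```bash
python3 - <<'E'
from h import *
o=env.get_obs();print(o['time_s'],o['tool_pos'],o['tool_rot'],o['qpos'])
p,d=env.read_camera('wrist');cv2.imwrite('pics/w1.png',p[:,:,::-1])
plan([(.59,-.08,.26,20),(.582,-.30,.22,6.5)])
E
```

```text
1.35 [0.55156319 0.19668186 0.26081908] [1.79968917e+02 4.28635033e-02 6.45146542e+01] [-44.44448995   9.85274739  25.39268545  90.26673391  -4.20940602
  80.84886239 -44.19416008]
[ 0.59 -0.08  0.26 20.  ] -> [-5.68  3.77  0.02] turn 4.39
[ 0.582 -0.3    0.22   6.5  ] -> [-2.07  5.1   1.  ] turn 1.35
```

Call:
drive_tool(
  moves=[-5.68,3.77,0,4.4,75,-5.68,3.77,0,4.4,75,-5.68,3.77,0,4.4,75,-5.68,3.77,0,4.4,75,-5.68,3.77,0,4.4,75],
)

```text
time_s: 2.02
tool_pos: [0.5903, -0.0744, 0.261]
tool_rot: [179.9, 0.0, 20.6]
force: [-0.6, 1.0, -0.4]
grip_width: 0.075
grasp_force: 0.0
```

Call:
drive_tool(
  moves=[-2.07,5.1,1,1.35,75,-2.07,5.1,1,1.35,75,-2.07,5.1,1,1.35,75,-2.07,5.1,1,1.35,75,-2.07,5.1,1,1.35,75],
)

```text
time_s: 2.65
tool_pos: [0.585, -0.2922, 0.2196]
tool_rot: [180.0, 0.2, 7.3]
force: [0.8, -0.4, -0.5]
grip_width: 0.0753
grasp_force: 0.0
```

```bash
cat > cab.py <<'E'
from h import *
o=env.get_obs();print(o['time_s'],o['tool_pos'].round(4),o['tool_rot'].round(2))
c=cam('wrist');p,d=env.read_camera('wrist');cv2.imwrite('pics/w2.png',p[:,:,::-1])
h=cv2.cvtColor(p,cv2.COLOR_RGB2HSV).astype(int)
m=(((h[...,0]<8)|(h[...,0]>172))&(h[...,1]>130)&(h[...,2]>70)).astype(np.uint8)
k,l,st,ce=cv2.connectedComponentsWithStats(m); i=1+st[1:,4].argmax(); ys,xs=np.where(l==i);uv=np.c_[xs,ys]
w=pts(uv,d,c); z=np.median(w[:,2]); print('n',len(xs),uv.mean(0),st[i],'z',z)
a=onz(uv,c,z)[:,:2]; a=a[abs(w[:,2]-z)<.006]; r=cv2.minAreaRect((a*1000).astype(np.float32)); print(r)
E
python3 cab.py
```

```text
2.65 [ 0.585  -0.2922  0.2196] [1.7997e+02 1.6000e-01 7.2600e+00]
n 3591 [345.23252576 226.31690337] [ 316  195   60   64 3591] z 0.07621288142744859
((588.0286254882812, -311.212890625), (50.42534637451172, 46.696563720703125), 6.452306747436523)
```

```bash
python3 - <<'E'
from h import *
o=env.get_obs();print(o['tool_pos'],o['tool_rot'])
plan([(.5875,-.310,.14,6.4)])
E
```

```text
[ 0.58630306 -0.28945177  0.2199648 ] [-1.79939645e+02  8.20840887e-02  7.45137838e+00]
[ 0.5875 -0.31    0.14    6.4   ] -> [-0.04  0.51  2.  ] turn 0.11
```

Call:
drive_tool(
  moves=[-0.04,0.51,1,0.1,72,-0.04,0.51,2,0.1,72,-0.04,0.51,2,0.1,72,-0.04,0.51,2,0.1,72],
)

```text
time_s: 3.2
tool_pos: [0.5894, -0.3083, 0.1425]
tool_rot: [180.0, -0.1, 6.7]
force: [0.7, 0.1, 0.2]
grip_width: 0.0722
grasp_force: 0.0
```

```bash
python3 cab.py; python3 - <<'E'
from h import *
o=env.get_obs();print(o['tool_pos'],o['tool_rot'])
plan([(.5875,-.310,.04,6.4)])
E
```

```text
3.2 [ 0.5894 -0.3083  0.1425] [ 1.7999e+02 -1.2000e-01  6.6500e+00]
n 6115 [325.55110384 258.66492232] [ 287  219   78   81 6115] z 0.0762505804513843
((588.4939575195312, -311.2447509765625), (50.36701583862305, 47.068321228027344), 6.541845321655273)
[ 0.58951424 -0.30893364  0.14315213] [ 1.79948942e+02 -1.78356673e-01  6.61888533e+00]
[ 0.5875 -0.31    0.04    6.4   ] -> [-0.05  0.02  2.58] turn 0.02
```

View pics/w2.png

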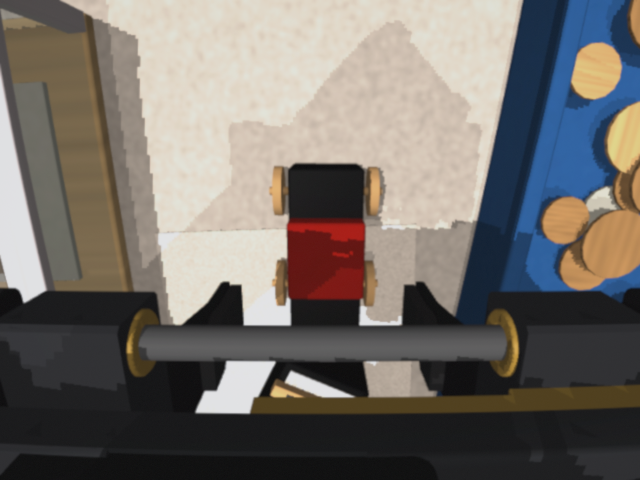

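The cab at (326,260) lies centred between the finger tips at columns 240 and 405, and the tray wall is clear to the right.

Call:
drive_tool(
  moves=[-0.03,0.05,0.6,0,72,-0.03,0.05,1.2,0,72,-0.03,0.05,1.9,0,72,-0.03,0.05,2.55,0,72,-0.03,0.05,2.55,0,72],
)

```text
time_s: 3.88
tool_pos: [0.5869, -0.3109, 0.0388]
tool_rot: [-179.9, 0.0, 6.5]
force: [-0.4, -0.0, -0.1]
grip_width: 0.0721
grasp_force: 0.0
```

Call:
drive_tool(
  moves=[0,0,0,0,30,0,0,0,0,30,0,0,0,0,30,0,0,0,0,30,0,0,0,0,30],
  squeeze=15,
)

```text
time_s: 4.5
tool_pos: [0.5874, -0.3117, 0.04]
tool_rot: [-180.0, -0.1, 6.5]
force: [-0.4, 1.4, 6.7]
grip_width: 0.0479
grasp_force: 15.0
```

Call:
drive_tool(
  moves=[0,0,-0.5,0,30,0,0,-1.5,0,30,0,0,-3,0,30,0,0,-4.5,0,30,0,0,-4.5,0,30],
  squeeze=25,
)

```text
time_s: 5.12
tool_pos: [0.5888, -0.3146, 0.2259]
tool_rot: [179.7, -0.5, 6.4]
force: [-0.3, -0.6, -2.8]
grip_width: 0.0475
grasp_force: 25.0
```

```bash
python3 - <<'E'
from h import *
o=env.get_obs();print(o['tool_pos'],o['tool_rot'],o['grip_width'],o['force'])
plan([(.605,-.13,.24,40),(.60,.03,.24,70),(.561,.189,.24,98.4)])
E
```

```text
[ 0.58881843 -0.31464271  0.22592251] [179.65266573  -0.53027351   6.43299142] 0.047474921827289455 [-0.28133167 -0.64112352 -2.76384888]
[ 0.605 -0.13   0.24  40.   ] -> [ 0.92 -4.54 -0.35] turn -3.36
[6.0e-01 3.0e-02 2.4e-01 7.0e+01] -> [ 2.48 -3.14 -0.  ] turn -3.0
[ 0.561  0.189  0.24  98.4  ] -> [ 3.4  -2.28 -0.  ] turn -2.84
```

Call:
drive_tool(
  moves=[0.15,-0.9,-0.35,-0.7,30,0.35,-1.8,-0.35,-1.4,30,0.55,-2.7,-0.35,-2.0,30,0.73,-3.6,-0.35,-2.7,30,0.92,-4.54,-0.35,-3.36,30],
)

```text
time_s: 5.75
tool_pos: [0.602, -0.1263, 0.232]
tool_rot: [-179.9, 0.1, 40.3]
force: [0.8, 0.5, -2.2]
grip_width: 0.0479
grasp_force: 25.0
```

Call:
drive_tool(
  moves=[0.5,-0.63,0,-0.6,30,1.0,-1.26,0,-1.2,30,1.5,-1.9,0,-1.8,30,2.0,-2.5,0,-2.4,30,2.48,-3.14,0,-3,30],
)

```text
time_s: 6.38
tool_pos: [0.597, 0.0333, 0.2319]
tool_rot: [-179.9, 0.1, 70.3]
force: [0.2, -1.1, -2.4]
grip_width: 0.0474
grasp_force: 25.0
```

Call:
drive_tool(
  moves=[0.7,-0.46,0,-0.57,30,1.4,-0.91,0,-1.14,30,2.1,-1.4,0,-1.7,30,2.8,-1.85,0,-2.3,30,3.4,-2.28,0,-2.84,30],
)

```text
time_s: 7.0
tool_pos: [0.5574, 0.1941, 0.233]
tool_rot: [-180.0, -0.0, 98.9]
force: [0.7, -0.1, -1.9]
grip_width: 0.0478
grasp_force: 25.0
```

```bash
python3 - <<'E'
from h import *
p,d=env.read_camera('scene') # settle a little
o=env.get_obs();print(o['time_s'],o['tool_pos'],o['tool_rot'],o['grip_width'],o['qpos'])
c=cam('wrist');p,d=env.read_camera('wrist');cv2.imwrite('pics/w3.png',p[:,:,::-1]);np.savez('w3.npz',p=p,d=d,W=c[2])
E
```

```text
7.05 [0.55563296 0.19973302 0.23274066] [-179.94294107   -0.22293991   99.38618001] 0.04792961722601541 [-39.57615672  10.96111633  20.0221978   91.86689393  -4.05302219
  77.86483525  -9.6502195 ]
```

View pics/w3.png

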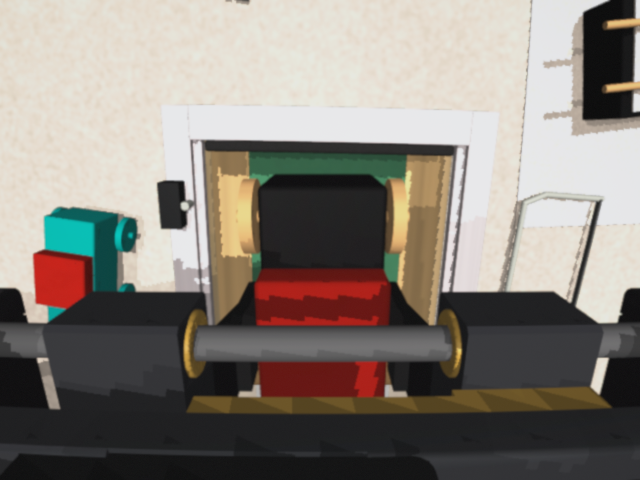

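The model is held over the mouth. The closing frame's inner edge is at about row 142, the mouth's sides at columns 205 and 456, and the catch at (172,205).

```bash
python3 - <<'E'
from h import *
z=np.load('w3.npz'); K,k1,_=cam('wrist'); c=(K,k1,z['W']); 
yaw=np.radians(8.4); C=np.array([.5777,.0744]); A=np.array([[np.cos(yaw),np.sin(yaw)],[-np.sin(yaw),np.cos(yaw)]])
cs=lambda w:(A@(w[:,:2]-C).T).T.round(4)
print('wrist L/R inner, jamb edge pts',cs(onz([(205,152),(207,290),(456,152),(441,290),(240,142),(420,142)],c,.108)).tolist())
print('jamb top far edge',cs(onz([(190,106),(465,110)],c,.11)).tolist())
t=np.load('top.npz'); ct=cam('top'); uv=np.array([(u,v) for v in range(120,250) for u in range(225,420)]); P=pts(uv,t['d'],ct); q=cs(P)
for x in (-.07,-.05,.05,.07):
    m=(abs(q[:,0]-x)<.003)&(q[:,1]>-.02)&(q[:,1]<.22); i=np.argsort(q[m,1]); print(x,[(int(a*1000),int(b*1000)) for a,b in zip(q[m,1][i],P[m,2][i])])
o=env.get_obs();print(o['tool_pos'],o['tool_rot'][2], cs(o['tool_pos'][None]))
g=A.T@np.array([0,.113])+C; print(g); plan([(*g,.14,98.4)])
E
```

```text
wrist L/R inner, jamb edge pts [[-0.0894, 0.1867], [-0.0946, 0.0799], [0.0914, 0.1895], [0.0906, 0.0828], [-0.0638, 0.1939], [0.0648, 0.1959]]
jamb top far edge [[-0.0977, 0.2182], [0.0944, 0.2185]]
-0.07 [(-19, 112), (-19, 111), (-17, 111), (-17, 108), (-16, 114), (-14, 112), (-14, 106), (-12, 109), (-12, 108), (-9, 110), (-9, 106), (-7, 111), (-6, 110), (-6, 108), (-4, 111), (-4, 108), (-4, 112), (-1, 110), (-1, 100), (0, 105), (1, 107), (3, 107), (3, 103), (5, 107), (6, 110), (8, 104), (8, 107), (8, 106), (10, 107), (11, 113), (11, 106), (13, 112), (13, 102), (13, 106), (16, 111), (16, 104), (18, 109), (18, 115), (21, 113), (21, 110), (24, 108), (24, 109), (26, 107), (26, 112), (26, 112), (29, 104), (29, 108), (31, 111), (31, 112), (34, 109), (34, 108), (37, 18), (37, 14), (40, 22), (40, 14), (42, 22), (43, 19), (45, 23), (45, 24), (48, 16), (48, 20), (49, 13), (50, 21), (51, 17), (53, 22), (54, 18), (56, 18), (56, 21), (59, 22), (59, 17), (61, 19), (62, 22), (64, 20), (65, 17), (67, 17), (67, 23), (68, 13), (69, 21), (70, 19), (70, 21), (72, 21), (73, 17), (75, 19), (76, 16), (78
[... 7479 characters left out ...]
179, 17), (181, 19), (182, 14), (184, 20), (184, 19), (187, 18), (187, 20), (188, 23), (188, 112), (189, 107), (189, 22), (189, 18), (190, 113), (191, 110), (192, 20), (193, 14), (193, 109), (194, 109), (196, 109), (196, 9), (197, 108), (197, 9), (197, 108), (198, 114), (198, 114), (199, 12), (199, 12), (201, 113), (202, 107), (204, 110), (205, 108), (206, 113), (207, 108), (207, 111), (208, 104), (209, 113), (210, 108), (212, 112), (212, 109), (214, 113), (214, 111), (215, 108), (217, 110), (218, 109), (219, 112)]
[0.5562298  0.19774219 0.23267552] 99.09817162192026 [[-0.0032  0.1252]]
[0.56119262 0.18618777]
[ 0.56119262  0.18618777  0.14       98.4       ] -> [-0.3   0.08  2.32] turn 0.07
```

Call:
drive_tool(
  moves=[-0.3,0.08,0.5,0.07,30,-0.3,0.08,1.0,0.07,30,-0.3,0.08,1.5,0.07,30,-0.3,0.08,1.5,0.07,30,-0.3,0.08,1.5,0.07,30],
)

```text
time_s: 7.72
tool_pos: [0.5638, 0.1803, 0.1739]
tool_rot: [179.9, -0.0, 97.8]
force: [0.9, 0.0, -2.2]
grip_width: 0.0478
grasp_force: 25.0
```

```bash
python3 - <<'E'
from h import *
env.read_camera('scene')
o=env.get_obs();print(o['tool_pos'],o['tool_rot'],o['force'])
plan([(.561,.186,.065,98.4)])
E
```

```text
[0.56405433 0.18038183 0.17416761] [ 1.79894948e+02 -2.00834433e-02  9.77889638e+01] [-0.69979209  0.28640299 -1.9595551 ]
[5.61e-01 1.86e-01 6.50e-02 9.84e+01] -> [ 0.15 -0.06  2.73] turn -0.06
```

Call:
drive_tool(
  moves=[0.15,-0.06,0,-0.06,30,0.15,-0.06,0.6,-0.06,30,0.15,-0.06,1.2,-0.06,30,0.15,-0.06,1.8,-0.06,30,0.15,-0.06,2.3,-0.06,30],
)

```text
time_s: 8.4
tool_pos: [0.5601, 0.1866, 0.0807]
tool_rot: [180.0, -0.0, 98.4]
force: [-0.2, 0.8, -2.0]
grip_width: 0.0479
grasp_force: 25.0
```

Call:
drive_tool(
  moves=[0,0,0.1,0,30,0,0,0.2,0,30,0,0,0.35,0,30,0,0,0.4,0,30,0,0,0.4,0,30],
)

```text
time_s: 9.02
tool_pos: [0.5602, 0.1859, 0.0651]
tool_rot: [180.0, -0.0, 98.4]
force: [0.6, 0.0, -2.3]
grip_width: 0.0476
grasp_force: 25.0
```

Call:
drive_tool(
  moves=[0,0,0.04,0,30,0,0,0.08,0,30,0,0,0.12,0,30,0,0,0.14,0,30,0,0,0.14,0,30],
)

```text
time_s: 9.65
tool_pos: [0.5601, 0.1859, 0.0593]
tool_rot: [-180.0, 0.0, 98.4]
force: [-1.0, 0.7, -2.2]
grip_width: 0.0481
grasp_force: 25.0
```

Call:
drive_tool(
  moves=[0,0,0.03,0,30,0,0,0.03,0,30],
)

```text
time_s: 9.9
tool_pos: [0.5601, 0.1858, 0.0581]
tool_rot: [-180.0, -0.0, 98.4]
force: [0.4, -0.9, -2.1]
grip_width: 0.0481
grasp_force: 25.0
```

Call:
drive_tool(
  moves=[0,0,0.03,0,30,0,0,0.03,0,30],
)

```text
time_s: 10.15
tool_pos: [0.5603, 0.1858, 0.0579]
tool_rot: [180.0, -0.0, 98.4]
force: [-3.4, -1.4, 5.2]
grip_width: 0.0478
grasp_force: 25.0
```

Call:
drive_tool(
  moves=[0,0,0.03,0,30,0,0,0.03,0,30],
)

```text
time_s: 10.4
tool_pos: [0.5603, 0.1858, 0.0579]
tool_rot: [-180.0, -0.0, 98.4]
force: [-5.4, -2.4, 12.2]
grip_width: 0.0477
grasp_force: 25.0
```

Contact at 58 mm, so the model is standing. I'll ease off and open.

Call:
drive_tool(
  moves=[0,0,-0.04,0,46,0,0,-0.04,0,52,0,0,-0.04,0,60,0,0,-0.04,0,68,0,0,-0.04,0,68],
  squeeze=5,
)

```text
time_s: 11.02
tool_pos: [0.5602, 0.1858, 0.0572]
tool_rot: [-180.0, 0.0, 98.4]
force: [0.8, 0.2, 0.0]
grip_width: 0.0665
grasp_force: 0.0
```

Call:
drive_tool(
  moves=[0,0,-0.3,0,68,0,0,-1,0,68,0,0,-2,0,68,0,0,-3.5,0,68,0,0,-3.5,0,68],
)

```text
time_s: 11.65
tool_pos: [0.5637, 0.1868, 0.2041]
tool_rot: [179.4, -0.2, 98.4]
force: [0.3, -0.2, -0.7]
grip_width: 0.0681
grasp_force: 0.0
```

```bash
python3 - <<'E'
from h import *
env.read_camera('scene'); env.read_camera('scene')
o=env.get_obs();print(o['time_s'],o['tool_pos'],o['tool_rot'],o['force'])
c=cam('wrist');p,d=env.read_camera('wrist');cv2.imwrite('pics/w4.png',p[:,:,::-1])
h=cv2.cvtColor(p,cv2.COLOR_RGB2HSV).astype(int)
m=(((h[...,0]<8)|(h[...,0]>172))&(h[...,1]>130)&(h[...,2]>50)).astype(np.uint8); m[:,:200]=0
k,l,st,ce=cv2.connectedComponentsWithStats(m); i=1+st[1:,4].argmax(); ys,xs=np.where(l==i);uv=np.c_[xs,ys]
w=pts(uv,d,c); z=np.median(w[:,2]); print('n',len(xs),st[i],'z',z)
print(cv2.minAreaRect((onz(uv,c,z)[:,:2]*1000).astype(np.float32)))
yaw=np.radians(8.4); C=np.array([.5777,.0744]); A=np.array([[np.cos(yaw),np.sin(yaw)],[-np.sin(yaw),np.cos(yaw)]])
g=A.T@np.array([0,-.035])+C; print(g); plan([(*g,.20,98.4)])
E
```

```text
11.75 [0.56063255 0.18599467 0.1986955 ] [ 1.79873510e+02 -5.25332033e-02  9.83816208e+01] [-0.35471367  0.14365679 -0.28098192]
n 4761 [ 287  204   69   71 4761] z 0.0941012789713862
((559.9207153320312, 186.2233428955078), (47.87440490722656, 51.22455978393555), 8.236501693725586)
[0.58281291 0.03977547]
[5.82812906e-01 3.97754683e-02 2.00000000e-01 9.84000000e+01] -> [-3.69  0.04 -0.07] turn -0.0
```

View pics/w4.png

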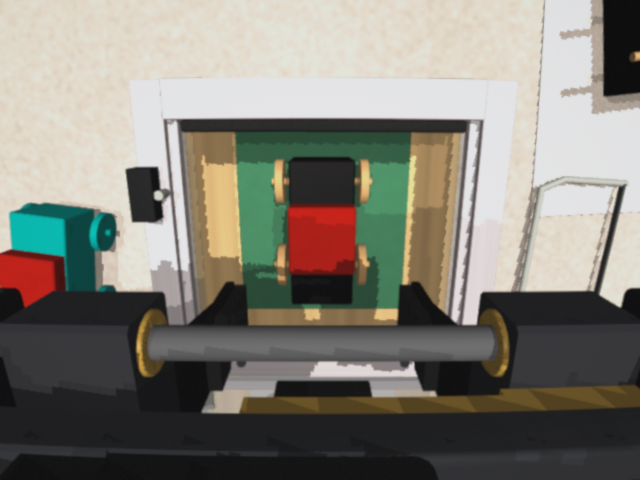

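The model stands on the green plinth, centred and lengthwise: cab at (322,240), long axis up the picture, wheels on green. Measured centre is (560,186) mm and cab top 94 mm. Now the door.

Call:
drive_tool(
  moves=[-1,0.04,-0.1,0,20,-2,0.04,-0.1,0,5,-3,0.04,-0.1,0,0,-3.69,0.04,-0.1,0,0,-3.69,0.04,-0.1,0,0],
)

```text
time_s: 12.42
tool_pos: [0.5825, 0.0367, 0.1999]
tool_rot: [-179.8, 0.1, 98.1]
force: [0.7, -0.0, -0.6]
grip_width: 0.0259
grasp_force: 0.0
```

Call:
drive_tool(
  moves=[0,0,0.5,0,0,0,0,1.2,0,0,0,0,1.8,0,0,0,0,2.05,0,0,0,0,2.05,0,0],
)

```text
time_s: 13.05
tool_pos: [0.5826, 0.041, 0.1184]
tool_rot: [-179.9, -0.0, 98.5]
force: [0.3, -1.0, 0.9]
grip_width: 0.0005
grasp_force: 0.0
```

```bash
cat > st.py <<'E'
from h import *
o=env.get_obs();yaw=np.radians(8.4); C=np.array([.5777,.0744]); A=np.array([[np.cos(yaw),np.sin(yaw)],[-np.sin(yaw),np.cos(yaw)]])
print(o['time_s'],o['tool_pos'].round(4),o['tool_rot'].round(2),'case',(A@(o['tool_pos'][:2]-C)).round(4),'Fcase',(A@o['force'][:2]).round(1),o['force'][2],o['grip_width'])
E
python3 st.py; python3 - <<'E'
from h import *
c=cam('wrist');p,d=env.read_camera('wrist');cv2.imwrite('pics/w5.png',p[:,:,::-1])
E
```

```text
13.05 [0.5826 0.041  0.1184] [-1.7988e+02 -1.0000e-02  9.8450e+01] case [-0.0001 -0.0338] Fcase [ 0.2 -1. ] 0.867665203780269 0.0005419591254774593
```

View pics/w5.png

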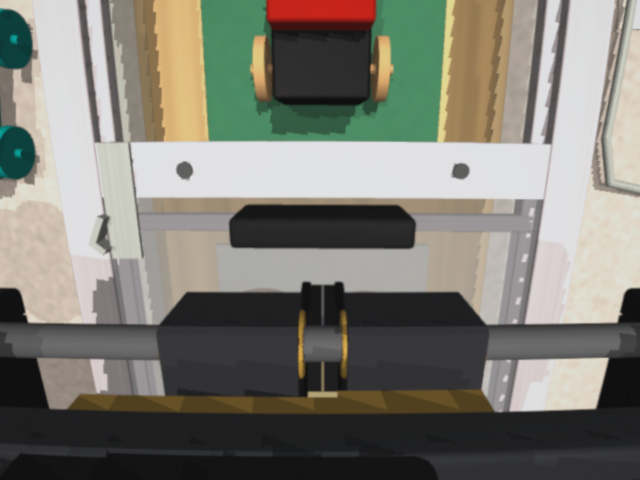

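The closed fingers at (322,300) stand behind the middle of the pull at (322,225), clear of the pane. Pushing now.

Call:
drive_tool(
  moves=[0.2,0,0,0,0,0.4,0,0,0,0,0.6,0,0,0,0,0.8,0,0,0,0,1.0,0,0,0,0],
)

```text
time_s: 13.72
tool_pos: [0.5779, 0.0797, 0.1198]
tool_rot: [179.9, 0.0, 98.4]
force: [1.1, -2.2, 0.9]
grip_width: 0.0002
grasp_force: 1.2
```

Call:
drive_tool(
  moves=[0.25,0,0,0,0,0.5,0,0,0,0,0.75,0,0,0,0,1.0,0,0,0,0,1.25,0,0,0,0],
)

```text
time_s: 14.35
tool_pos: [0.5702, 0.1298, 0.1194]
tool_rot: [180.0, -0.0, 98.4]
force: [1.9, -2.2, 0.8]
grip_width: 0.0004
grasp_force: 1.2
```

Call:
drive_tool(
  moves=[0.25,0,0,0,0,0.5,0,0,0,0,0.75,0,0,0,0,1.0,0,0,0,0,1.25,0,0,0,0],
)

```text
time_s: 14.98
tool_pos: [0.5628, 0.1792, 0.1193]
tool_rot: [180.0, 0.0, 98.4]
force: [3.0, -2.5, -0.9]
grip_width: 0.0004
grasp_force: 1.2
```

```bash
python3 st.py
```

```text
14.975 [0.5628 0.1792 0.1193] [180.     0.    98.38] case [0.0005 0.1058] Fcase [ 2.6 -2.9] -0.9428033667358113 0.00037734475183186234
```

Call:
drive_tool(
  moves=[0.12,0,0,0,0,0.24,0,0,0,0,0.36,0,0,0,0,0.48,0,0,0,0,0.6,0,0,0,0],
)

```text
time_s: 15.6
tool_pos: [0.5591, 0.2025, 0.1192]
tool_rot: [-180.0, 0.0, 98.4]
force: [0.4, -1.5, 0.7]
grip_width: 0.0005
grasp_force: 1.1
```

```bash
python3 st.py; python3 - <<'E'
from h import *
c=cam('wrist');p,d=env.read_camera('wrist');cv2.imwrite('pics/w6.png',p[:,:,::-1]);np.savez('w6.npz',p=p,W=c[2])
E
```

```text
15.6 [0.5591 0.2025 0.1192] [-179.97    0.     98.37] case [0.0003 0.1294] Fcase [ 0.1 -1.6] 0.6749506845309913 0.000513988760390975
```

View pics/w6.png

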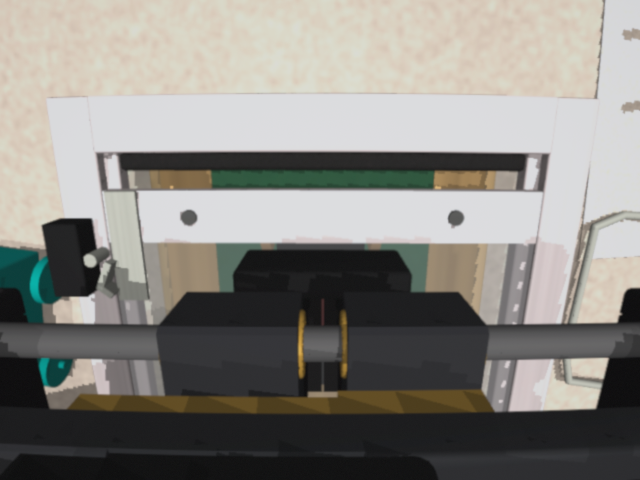

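The door edge is at row 190, the seal at row 170 and the frame face at row 153. I'll work out the gap.

```bash
python3 - <<'E'
from h import *
z=np.load('w6.npz'); K,k1,_=cam('wrist'); c=(K,k1,z['W'])
w=onz([(320,190),(320,170),(320,153)],c,.108); print(w, np.linalg.norm(w[0]-w[2]),np.linalg.norm(w[0]-w[1]))
E
```

```text
[[0.55077356 0.2505182  0.108     ]
 [0.54952521 0.25921821 0.108     ]
 [0.5484875  0.26644855 0.108     ]] 0.016093542325931087 0.008789121374006026
```

Call:
drive_tool(
  moves=[0.06,0,0,0,0,0.12,0,0,0,0,0.16,0,0,0,0,0.2,0,0,0,0,0.2,0,0,0,0],
)

```text
time_s: 16.27
tool_pos: [0.5582, 0.2086, 0.1193]
tool_rot: [-180.0, 0.1, 98.3]
force: [-0.7, -5.1, 1.6]
grip_width: 0.0005
grasp_force: 2.6
```

Call:
drive_tool(
  moves=[0.03,0,0,0,0,0.06,0,0,0,0,0.06,0,0,0,0],
)

```text
time_s: 16.65
tool_pos: [0.558, 0.21, 0.1193]
tool_rot: [-179.9, 0.2, 98.3]
force: [0.3, -7.1, 1.0]
grip_width: 0.0006
grasp_force: 3.3
```

Call:
drive_tool(
  moves=[0.03,0,0,0,0,0.06,0,0,0,0,0.06,0,0,0,0],
)

```text
time_s: 17.02
tool_pos: [0.5578, 0.2114, 0.1193]
tool_rot: [-179.9, 0.2, 98.3]
force: [-0.0, -8.3, 1.7]
grip_width: 0.0002
grasp_force: 4.1
```

Call:
drive_tool(
  moves=[0.03,0,0,0,0,0.06,0,0,0,0,0.06,0,0,0,0],
)

```text
time_s: 17.4
tool_pos: [0.5576, 0.2129, 0.1193]
tool_rot: [-179.9, 0.3, 98.2]
force: [-0.5, -9.9, 2.3]
grip_width: 0.0007
grasp_force: 4.7
```

Call:
drive_tool(
  moves=[0.03,0,0,0,0,0.06,0,0,0,0,0.06,0,0,0,0],
)

```text
time_s: 17.77
tool_pos: [0.5574, 0.2144, 0.1193]
tool_rot: [-179.9, 0.3, 98.2]
force: [-0.4, -10.5, 2.5]
grip_width: 0.0005
grasp_force: 5.4
```

Call:
drive_tool(
  moves=[0.03,0,0,0,0,0.05,0,0,0,0,0.05,0,0,0,0],
)

```text
time_s: 18.15
tool_pos: [0.5572, 0.2157, 0.1193]
tool_rot: [-179.9, 0.4, 98.2]
force: [-1.1, -11.4, 3.3]
grip_width: 0.0002
grasp_force: 6.0
```

Call:
drive_tool(
  moves=[0.03,0,0,0,0,0.03,0,0,0,0],
)

```text
time_s: 18.4
tool_pos: [0.5566, 0.2195, 0.1193]
tool_rot: [-179.9, 0.2, 98.2]
force: [0.2, -7.2, 1.3]
grip_width: 0.0005
grasp_force: 3.8
```

Call:
drive_tool(
  moves=[0.03,0,0,0,0,0.03,0,0,0,0],
)

```text
time_s: 18.65
tool_pos: [0.5566, 0.2197, 0.1193]
tool_rot: [-179.9, 0.3, 98.2]
force: [-0.7, -11.4, 3.1]
grip_width: 0.0002
grasp_force: 4.7
```

Call:
drive_tool(
  moves=[0.03,0,0,0,0,0.03,0,0,0,0],
)

```text
time_s: 18.9
tool_pos: [0.5566, 0.2197, 0.1193]
tool_rot: [-179.9, 0.4, 98.2]
force: [-0.6, -11.1, 3.0]
grip_width: 0.0003
grasp_force: 5.6
```

The catch snapped over: the force dropped while the door jumped 3.8 mm, and it's now at a firm stop at 11 N. I'll hold briefly, back off gently and rise.

Call:
drive_tool(
  moves=[0,0,0,0,0,0,0,0,0,0,-0.1,0,0,0,0,-0.3,0,0,0,0,-0.6,0,0,0,0],
)

```text
time_s: 19.52
tool_pos: [0.5593, 0.2026, 0.1195]
tool_rot: [180.0, -0.1, 98.5]
force: [-0.1, -0.2, 0.4]
grip_width: 0.0007
grasp_force: 0.0
```

Call:
drive_tool(
  moves=[0,0,-0.5,0,0,0,0,-1,0,0,0,0,-1.5,0,0,0,0,-1.5,0,0,0,0,-1.5,0,0],
)

```text
time_s: 20.15
tool_pos: [0.5591, 0.2014, 0.1786]
tool_rot: [-180.0, -0.0, 98.4]
force: [0.6, 0.2, -0.5]
grip_width: 0.0004
grasp_force: 0.0
```

```bash
python3 st.py; python3 - <<'E'
from h import *
c=cam('wrist');p,d=env.read_camera('wrist');cv2.imwrite('pics/w7.png',p[:,:,::-1]);np.savez('w7.npz',p=p,W=c[2])
E
```

```text
20.15 [0.5591 0.2014 0.1786] [-179.95   -0.     98.39] case [1.000e-04 1.284e-01] Fcase [0.6 0.1] -0.47020536372595634 0.0003828336685131147
```

View pics/w7.png

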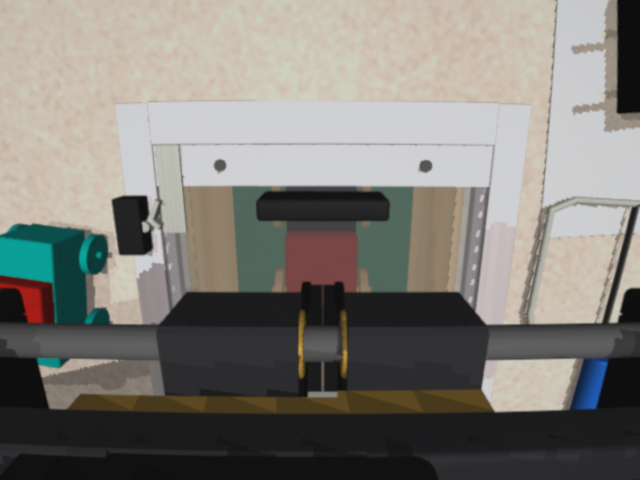

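The door edge meets the frame at row 144 with no dark gap, and it stayed there after release. The model stands under the pane at (322,260).

```bash
python3 -c "
from cell import env
print(env.sign_off())"
```

```text
the job is handed in; nothing more can be done
None
```

The model stands released on the green plinth, about 4 mm from its centre and lengthwise. The door is shut past its catch and stayed against the frame when I let go, with a peak push of about 11 N. The job is handed in; the hand-in gave no verdict.

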